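# Wedge up the swing-up deck of a transceiver

## Robot

A 7-joint arm with a two-finger parallel gripper is mounted at the origin on the work surface. World frame = base frame: x ahead of the robot, y to its left, z up, the work surface at z = 0. Lengths are in m, angles in rad, forces in N, time in s.
With the tool pointing down it reaches from about 0.4 to 0.9 m from the base axis. Payload 5.5 kg.
Tool frame: the origin (TCP) lies at the very end of the fingers, on their centre line; the grasp point (between the pads) lies 19 mm behind it; z points along the fingers, y is the line along which they close (so a half turn about z gives the same grasp; the last joint's range is limited). The gripper opens to 85 mm and grips with 20 to 120 N. Pads are 22 mm wide; open, the fingers measure 114 mm over their backs; the gripper's body (76 mm by 85 mm) begins 54 mm behind the grasp point. The pads swing forward as they close: fully open they stand 13 mm farther back than shut.
Start: joints at [1.481, 0.501, -0.427, 1.55, 0.221, 1.138, -0.21], TCP at [0.225, -0.61, 0.231] pointing down, gripper open.
Joint ranges: [-2.88, 2.88], [-0.31, 2.03], [-1.54, 1.56], [0.2, 2.42], [-1.41, 4.55], [0.19, 2.02], [-2.57, 2.57]. Speed limits (rad/s): [2.57, 2.57, 3.14, 3.14, 3.14, 3.14, 3.14].

## Interface

Orientations are given as a unit quaternion [w, x, y, z].
In Python, from cell import manip, viewer gives the robot as it stands.
- The arm moves only by the shell command python3 -m pendant FILE [FORCE], which reads ROWS from the file FILE. ROWS is a JSON list of rows, 1 to 5 of them, each an object with the fields ax, ay, az (a rotation vector in a scale on which 1.0 is 120 degrees), sx, sy, sz (the shift in fractions of the full range, 1 being 30 cm), jaw (the finger opening in m); a field left out counts as zero (the opening has to be given); each row shifts and turns the commanded pose from where the row before left it, along the tool's axes as they then stand; what a row does not reach is not made up. A row lasts 1/12 s, in which the tool goes at most 0.0417 m and 0.125 rad, less where a joint would pass 70% of its speed; a pose out of reach is approached as far as the arm can. The fingers move at their own pace and stop on an object; FORCE is the grip in N (left out, the last holds). Time passes only in rows, so rows that do not move let the fingers close. It prints the time, the measured TCP pose, the force, the opening and the grip force at its end. A shift or turn number past 1, either way, is cut back to 1. Input that does not fit is refused with a message, and nothing moves.
- manip.observe(): the state, without advancing time (a new reading comes with each control period).
- viewer.camera(name): name is "side" or "top" or "wrist"; returns a dict with "frame" (400x640x3 uint8, red, green, blue), "K" (3x3 intrinsics, pixels), "position" and "attitude" of the camera in the world. Camera axes: x right, y up, looking along -z (the intrinsics and any distortion apply to the point x, -y, -z); pixel columns grow to the right and rows downward; lengths in m; the calibration is good to about 2 mm. A picture is of the moment at which its call begins. There is no depth.
- manip.close_job(): hands the job in; it is judged then, once.
Trained networks look in a picture, given as the dict that the camera call returned (one of the last four; its "shot" number tells which), for a name from the list of things; names that differ only in an ending like _2 or _b are one class to them, and where a whole thing is asked for, a point or a joint stands for the part that bears it (a point fixed in the world has none). Each returns a list of dicts, best first, with "score" (0 to 1); they miss things now and then, are a little off and sometimes report something else, mostly with a low value. They report only what shows in the picture. A call takes as long as a camera call. They do not tell look-alikes from the thing itself.
- viewer.recognise(picture, label): "bbox" ([centre column, centre row, width, height] in pixels, round what is visible of it).
- viewer.tip_of(picture, label): "centre" ([row, column] in pixels: a listed point, or the origin of a listed thing).
The state is a dict: "clock": time; "joint_positions": joint angles; "joint_vel": joint speeds; "joint_torque": joint torques, N m; "tool_pos": TCP position; "tcp_rot": TCP orientation; "force": force on the tool from outside, world axes, zero at the start; "torque": the same for the moment, N m; "gripper_width": finger opening in m; "grip_force": force on a finger pad.
Only numpy, scipy, OpenCV 4.12 (cv2) and the standard library are available. Lean on these libraries where they do the work, as an engineer would, in place of code of your own. Each camera call takes 0.05 s, during which the arm holds its last target. There are 200 camera calls.

## Task

The circuit deck of the transceiver on the mat is unscrewed and only hinged at the back. Pick up the yellow levelling wedge, lay it flat on the bare sill of the base casting and slide its thin end in under the middle of the deck's front edge until you feel it take the deck's weight, then push on gently until that edge has just lifted off its rests, by some 3 mm and no more than a few. Let the wedge alone lift the deck, leave the other things on the bench where they are, and finish still holding the wedge there with the deck resting on it.

Things in the scene. Friction and masses are not known exactly. Their poses are not given: they have to be found in the camera images.
- wedge: yellow plastic levelling wedge, 90 g, lying flat. Origin: on its underside, below the middle of the upright grip block (34 mm long in x, 24 wide in y, 44 high, orange ribs on its sides). +x points to the thin end, z up. Ahead of the block runs a ramp 30 mm wide: 18 mm high at x = 17 mm, falling evenly to 3 mm at the thin end, x = 92 mm (1 mm of rise per 5 mm)
- wedge_nose (a point): the middle of the wedge's thin end, on its underside (92 mm ahead of the wedge's origin)
- chassis: black base casting, fixed on the 3 mm mat, 250 (x) x 200 mm (y). Origin: centre of its underside; +x points from the open front to the hinge at the back, z up. Its flat upper face is 20 mm above the origin. The bare sill is x = -125 to -35 mm (brass studs 7 mm high at y = +-88 mm); from x = -35 mm on the deck covers it
- front_edge_seat (a point): point on the base's upper face right below the middle of the deck's front edge (chassis x = -35, y = 0, z = 20 mm); fixed to the base, axes as the chassis's
- deck_edge (a point): middle of the lower front edge of the deck: aluminium plate with a circuit board, 180 mm wide, its parts reaching 68 mm above the mat. Deck down: 7 mm above front_edge_seat, a gap that is free over 134 mm between two black rubber rests near the corners. It rises as the deck swings up
- deck (a joint): swing of the deck about the hinge at its back: 0 = down on its rests, growing as the front edge rises (150 mm radius: 0.02 rad is 3 mm). The hinge is free; the deck's weight (about 0.5 to 1 kg, not known beforehand) brings it down
- can: bystander: olive metal can with a brass stud on top, 38 mm across, 56 mm high, standing; origin at the centre of its underside
- spool: bystander: blue spool of solder wire, 52 mm across, 40 mm high, standing; origin at the centre of its underside
- board: bystander: loose green circuit board, 75 x 110 mm, 14 mm high; origin at the centre of its underside
- driver1: bystander: red insulated screwdriver, 212 mm long, 27 mm thick, lying on the mat; origin under the end of the handle, blade to +x
- driver2: bystander: a second red screwdriver like the first
- screw_tray: bystander: olive open tray of screws, 110 x 150 x 40 mm; origin at the centre of its underside
- psu_brick: bystander: black power-supply block, 85 x 150 x 50 mm; origin at the centre of its underside
Mind the look-alikes: they are no part of the job. Leave any brown or pink look-alike of the wedge alone.

How it is judged:
On the way, in this order (a step that is already met when the one before it is completed fails the run):
1. the thin end of the wedge is in the gap under the front edge, the deck still down on its rests (x of wedge_nose in the frame of front_edge_seat above 0.002 m and z of wedge_nose in the frame of front_edge_seat below 0.006 m and value of joint deck below 0.005 rad), for 0.1 s.
2. the wedge carries the deck and its front edge is off the rests (contact force between wedge and deck above 0.5 N and z of deck_edge in the frame of front_edge_seat above 0.0083 m), for 0.3 s.
At the end, for the whole second after the job is handed in: deck edge at rest 1.3 to 5.5 mm above its rest height, carried by the wedge (over 0.5 N), the robot not touching the deck; wedge flat on the sill (0.12 rad, nose under 5 mm up), nose at least 10 mm in under the edge, within 45 mm of its middle; fingers grip it (over 2 N) (all of step 2 and z of deck_edge in the frame of front_edge_seat below 0.0125 m and contact force between the fingers and wedge above 2 N and contact force between each of the arm, the fingers and deck below 0.3 N and x of wedge_nose in the frame of front_edge_seat above 0.01 m and z of wedge_nose in the frame of front_edge_seat between -0.003 and 0.005 m and y of wedge_nose in the frame of front_edge_seat between -0.045 and 0.045 m and angle between wedge's own z axis and vertical below 0.12 rad and linear speed of wedge below 0.01 m/s and velocity of joint deck between -0.05 and 0.05 rad/s); the arm keeps its last pose, push and grip.
It fails at once if the deck's front edge is lifted more than 8 mm off its rests (z of deck_edge in the frame of front_edge_seat above 0.015 m).
It fails at once if the robot itself pushes on the deck (more than 2 N) (contact force between any of the arm, the fingers and deck above 2 N).
It fails at once if the wedge is rammed against the deck (more than 30 N) (contact force between wedge and deck above 30 N).
It fails at once if another thing on the bench is moved by more than 30 mm (distance of any of can, spool, board, driver1, driver2, screw_tray, psu_brick from where it was at the start of the episode above 0.03 m).
It also fails if it takes over 45 s, if anything falls off the work surface, if the arm or the gripper's body presses on something with over 40 N, if the wrist force passes 120 N, or if a joint passes its speed limit or range.

## Working session

There is one attempt and no reset: what is moved stays moved. The work goes in short steps, Python scripts to look and compute and a shell command to move; the robot and the scene stay as the last step left them, time stands still between calls to the robot, and variables do not carry over. Pictures are saved under pics/ and viewed, at most 10 in all, crops included, and the job is handed in when it is done.

```bash
mkdir -p pics; ls; cat > h.py <<'E'
import numpy as np,cv2
from scipy.spatial.transform import Rotation as R
from cell import manip,viewer
def q(a): return R.from_quat(np.r_[a[1:],a[0]])
def rot(a):
    a=np.array(a); return R.from_matrix(a) if a.shape==(3,3) else q(a)
def ray(p,u,v):
    K=np.array(p["K"]); d=np.linalg.inv(K)@[u,v,1]; d=np.array([d[0],-d[1],-d[2]])
    return np.array(p["position"]),rot(p["attitude"]).apply(d)
def onz(p,u,v,z):
    o,d=ray(p,u,v); return o+d*(z-o[2])/d[2]
def proj(p,X):
    c=rot(p["attitude"]).inv().apply(np.array(X)-p["position"]); c=c*[1,-1,-1]
    x=np.array(p["K"])@c.T if c.ndim==1 else (np.array(p["K"])@c.T)
    return (x[:2]/x[2]).T
def save(p,n): cv2.imwrite("pics/"+n,p["frame"][:,:,::-1])
E
python3 - <<'E'
from h import *
print(manip.observe())
for n in ["top","side"]:
    p=viewer.camera(n); save(p,n+"1.png"); print(n,{k:p[k] for k in p if k!="frame"})
    for l in ["wedge","chassis","deck"]:
        print(l,viewer.recognise(p,l)[:4])
    for l in ["wedge","wedge_nose","chassis","front_edge_seat","deck_edge"]:
        print(l,viewer.tip_of(p,l)[:4])
E
```

```text
pics
{'clock': 0.0, 'joint_positions': array([ 1.48120091,  0.50187545, -0.4267762 ,  1.55144301,  0.22083148,
        1.13832062, -0.21031504]), 'joint_vel': array([ 0.00018474,  0.00119603,  0.00090752, -0.000404  ,  0.00046738,
       -0.00039977,  0.00120028]), 'joint_torque': array([ 5.50830791e-04, -5.69518197e+01, -5.81585750e+00, -2.80941814e+01,
        1.05985263e-02,  1.19501047e-02, -1.84740799e-05]), 'tool_pos': array([ 0.22428764, -0.6093338 ,  0.23024365]), 'tcp_rot': array([-9.79207979e-04,  9.84478362e-01,  1.75503193e-01, -1.56855391e-04]), 'force': array([0.29370784, 0.83499377, 0.51237776]), 'torque': array([ 4.12646315e-02,  9.46991512e-06, -3.61004273e-02]), 'grip_force': 0.0, 'gripper_width': 0.08544289673304417}
top {'K': array([[422.67739518,   0.        , 310.99982599],
       [  0.        , 422.67739518, 198.98105064],
       [  0.        ,   0.        ,   1.        ]]), 'position': array([ 0.25533577, -0.00725085,  1.42998773]), 'attitude': array([ 0.71150695,  0.06369192, -0.05696753, -0.69746391]), 'shot': 1}
wedge [{'bbox': [168.7, 222.0, 22.5, 28.8], '
[... 1386 characters left out ...]
 0.62}]
chassis [{'bbox': [327.9, 171.1, 105.0, 68.9], 'score': 0.86}]
deck [{'bbox': [335.0, 163.2, 71.8, 50.2], 'score': 0.72}]
wedge [{'centre': [274.4, 219.1], 'score': 0.96}, {'centre': [243.1, 149.2], 'score': 0.84}, {'centre': [246.0, 269.8], 'score': 0.78}, {'centre': [309.0, 169.5], 'score': 0.64}]
wedge_nose [{'centre': [321.1, 201.2], 'score': 0.95}, {'centre': [233.1, 302.9], 'score': 0.93}, {'centre': [255.5, 250.6], 'score': 0.87}, {'centre': [239.9, 113.5], 'score': 0.73}]
chassis [{'centre': [175.1, 325.7], 'score': 0.55}]
front_edge_seat [{'centre': [173.6, 318.8], 'score': 0.95}, {'centre': [245.3, 269.6], 'score': 0.5}]
deck_edge [{'centre': [171.3, 322.0], 'score': 0.69}]
```

View pics/top1.png

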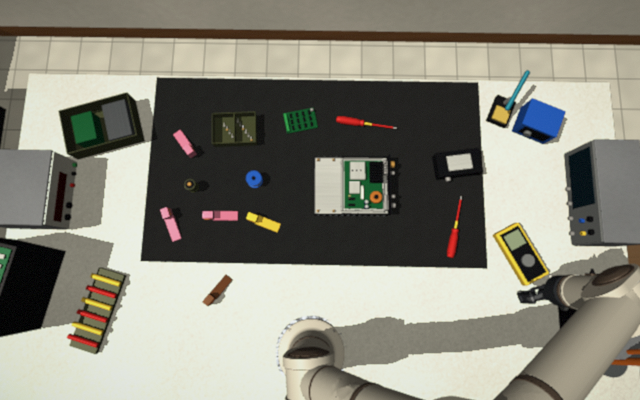

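View pics/side1.png

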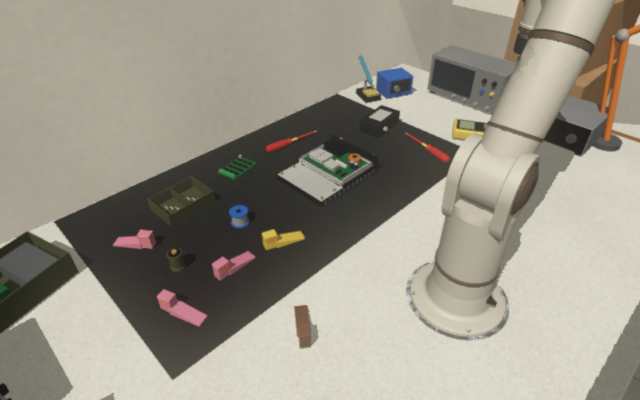

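The top view shows the yellow wedge at (264,221), its thin end lower right at about (280,229). The chassis is at (355,185), with the bare sill on its left and the deck on its right. The pink and brown look-alikes are at (220,215), (170,224), (184,143) and (217,290). The side view agrees, with the yellow wedge at (283,240) and the chassis at (328,170).

```bash
python3 - <<'E'
from h import *
for n in ["top","side"]:
    p=viewer.camera(n)
    f=p["frame"]
    for l,z,ref in [("wedge",.003,None),("wedge_nose",.003,None),("chassis",.003,None),("front_edge_seat",.023,None),("deck_edge",.03,None),("can",.003,0),("spool",.003,0),("board",.003,0)]:
        for d in viewer.tip_of(p,l)[:5]:
            r,c=d["centre"]; print(n,l,d["score"],(round(c),round(r)),onz(p,c,r,z).round(4))
    if n=="top":
        x0,y0,x1,y1=300,145,405,225
        crop=cv2.resize(f[y0:y1,x0:x1],None,fx=7,fy=7,interpolation=cv2.INTER_CUBIC)
        cv2.imwrite("pics/topc.png",crop[:,:,::-1])
E
```

```text
top wedge 0.87 (169, 216) [0.4314 0.4916 0.003 ]
top wedge 0.85 (213, 299) [0.1593 0.3254 0.003 ]
top wedge 0.81 (254, 218) [0.4313 0.2025 0.003 ]
top wedge 0.71 (192, 153) [0.6555 0.4293 0.003 ]
top wedge 0.54 (207, 212) [0.4495 0.3631 0.003 ]
top wedge_nose 0.76 (179, 133) [0.7272 0.4806 0.003 ]
top wedge_nose 0.6 (279, 229) [0.3958 0.1145 0.003 ]
top wedge_nose 0.6 (237, 211) [0.4539 0.2592 0.003 ]
top wedge_nose 0.58 (224, 276) [0.2375 0.2917 0.003 ]
top wedge_nose 0.22 (456, 228) [ 0.4131 -0.4834  0.003 ]
top chassis 0.61 (354, 182) [ 0.5637 -0.1394  0.003 ]
top front_edge_seat 0.83 (343, 185) [ 0.5479 -0.0993  0.023 ]
top deck_edge 0.66 (342, 183) [ 0.5525 -0.0937  0.03  ]
top can 0.62 (191, 185) [0.5424 0.425  0.003 ]
top can 0.6 (254, 216) [0.4371 0.2035 0.003 ]
top spool 0.56 (257, 181) [0.5594 0.1967 0.003 ]
top board 0.76 (301, 119) [0.7893 0.0492 0.003 ]
side wedge 0.79 (305, 339) [0.1596 0.3289 0.003 ]
side wedge 0.77 (170, 309) [0.4308 0.4971 0.003 ]
side wedge 0.74 (151, 245) [0.6515 0.4287 0.003 ]
side wedge 0.65 (269, 244) [0.4362 0.2024 0.003 ]
side wedge 0.57 (222, 276) [0.4316 0.3551 0.003 ]
side wedge_nose 0.91 (253, 255) [0.4332 0.2582 0.003 ]
side wedge_nose 0.91 (114, 242) [0.73   0.4919 0.003 ]
side wedge_nose 0.88 (300, 234) [0.4057 0.117  0.003 ]
side wedge_nose 0.83 (300, 305) [0.2325 0.2786 0.003 ]
side wedge_nose 0.65 (202, 320) [0.3551 0.4602 0.003 ]
side chassis 0.71 (326, 176) [ 0.5458 -0.1219  0.003 ]
side chassis 0.6 (270, 244) [0.4336 0.1997 0.003 ]
side front_edge_seat 0.82 (321, 176) [ 0.5348 -0.0878  0.023 ]
side deck_edge 0.72 (318, 173) [ 0.5481 -0.0892  0.03  ]
side can 0.53 (177, 266) [0.5364 0.4183 0.003 ]
side spool 0.74 (240, 224) [0.5541 0.2106 0.003 ]
side board 0.85 (234, 168) [0.7856 0.0615 0.003 ]
side board 0.22 (425, 149) [ 0.4154 -0.475   0.003 ]
```

View pics/topc.png

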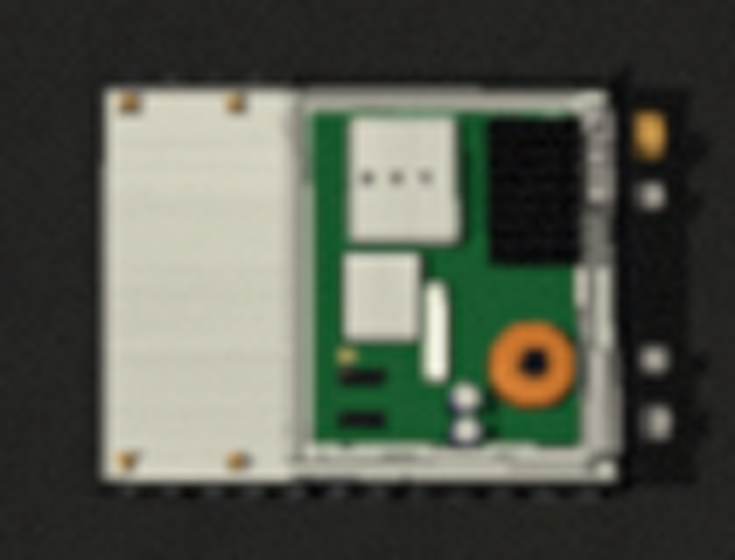

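The manual's scale: shifts go in shares of 30 cm and turns go in shares of 120 degrees. Converting my numbers, -0.12 rad / 2.0944 = -0.0573.

```bash
cat >> h.py <<'E'
def togo(X,heading=None):
    s=manip.observe(); Rt=rot(s["tcp_rot"]); x=Rt.as_matrix()[:,0]; y=np.degrees(np.arctan2(x[1],x[0]))
    print("t",round(s["clock"],2),"tcp",s["tool_pos"].round(4),"head",round(y,2),"tool d",Rt.inv().apply(np.array(X)-s["tool_pos"]).round(4),"tilt",Rt.as_matrix()[:,2].round(4),
     "" if heading is None else ("rz",round(-np.radians(heading-y),4)),"F",s["force"].round(2))
E
python3 - <<'E'
from h import *
p=viewer.camera("top")
# sub-pixel corners from crop
c=lambda u,v:onz(p,(u+.5)/7-.5+300,(v+.5)/7-.5+145,.023)
A,B=c(104,88),c(101,483); print("sill corners",A,B,np.linalg.norm(A-B))
d=A-B; print("heading of chassis x",np.degrees(np.arctan2(d[1],d[0]))-90,"front mid",(A+B)/2)
n=np.array([d[1],-d[0],0])/np.linalg.norm(d); print("seat est",(A+B)/2+n*.09)
E
echo '[{"az":-0.0573,"jaw":0.085},{"az":-0.0573,"jaw":0.085},{"az":-0.0573,"jaw":0.085},{"az":-0.0573,"jaw":0.085},{"az":-0.0573,"jaw":0.085}]' > path.dat && python3 -m pendant path.dat
echo '[{"az":-0.0573,"jaw":0.085},{"az":-0.0573,"jaw":0.085},{"jaw":0.085}]' > path.dat && python3 -m pendant path.dat
python3 -c "
from h import *
togo([.47,.10,.23]); togo([.432,.2025,.2],69.4)"
```

```text
sill corners [ 6.44044636e-01 -7.93876394e-05  2.30000000e-02] [ 0.44842888 -0.00240024  0.023     ] 0.19562952114495458
heading of chassis x -89.32025558854615 front mid [ 0.54623676 -0.00123981  0.023     ]
seat est [ 0.54730447 -0.09123348  0.023     ]
clock: 2.27
tool_pos: [0.2246, -0.61, 0.2314]
tcp_rot: [0.0, 0.887, 0.461, -0.0]
force: [-0.2, 0.1, 0.0]
gripper_width: 0.085
grip_force: 0.0
clock: 2.52
tool_pos: [0.2245, -0.61, 0.2312]
tcp_rot: [-0.0, 0.826, 0.563, 0.0]
force: [0.3, -0.8, -0.6]
gripper_width: 0.0848
grip_force: 0.0
t 2.52 tcp [ 0.2245 -0.61    0.2312] head 68.57 tool d [ 0.7506 -0.0309  0.0014] tilt [ 3.e-04  2.e-04 -1.e+00]  F [ 0.28 -0.84 -0.58]
t 2.52 tcp [ 0.2245 -0.61    0.2312] head 68.57 tool d [ 0.8321 -0.1037  0.0315] tilt [ 3.e-04  2.e-04 -1.e+00] ('rz', np.float64(-0.0145)) F [ 0.28 -0.84 -0.58]
```

Converted, 0.04 m / 0.3 = 0.1333, 0.002 m / 0.3 = 0.0067.

```bash

echo '[{"sx":0.1333,"sy":0.0067,"jaw":0.085},{"sx":0.1333,"sy":0.0067,"jaw":0.085},{"sx":0.1333,"jaw":0.085},{"sx":0.1333,"jaw":0.085},{"sx":0.1333,"jaw":0.085}]' > path.dat && python3 -m pendant path.dat | head -2
echo '[{"sx":0.1333,"jaw":0.085},{"sx":0.1333,"jaw":0.085},{"sx":0.1333,"jaw":0.085},{"sx":0.1333,"jaw":0.085},{"sx":0.1333,"jaw":0.085}]' > path.dat && python3 -m pendant path.dat | head -2
echo '[{"sx":0.1333,"sy":-0.0167,"jaw":0.085},{"sx":0.1333,"sy":-0.0167,"jaw":0.085},{"sx":0.1333,"sy":-0.0167,"jaw":0.085},{"sx":0.1333,"sy":-0.0167,"jaw":0.085},{"sx":0.1333,"sy":-0.0167,"jaw":0.085}]' > path.dat && python3 -m pendant path.dat | head -2
echo '[{"sx":0.1333,"sy":-0.0333,"jaw":0.085},{"sx":0.1333,"sy":-0.0333,"jaw":0.085},{"sx":0.1,"sy":-0.0333,"jaw":0.085},{"sx":0.1,"sy":-0.0333,"jaw":0.085},{"jaw":0.085}]' > path.dat && python3 -m pendant path.dat | head -2
python3 - <<'E'
from h import *
togo([.432,.2025,.2],69.4)
p=viewer.camera("wrist"); save(p,"w1.png")
for l in ["wedge","wedge_nose"]:
    for d in viewer.tip_of(p,l)[:3]:
        r,c=d["centre"]; print(l,d["score"],(round(c),round(r)),onz(p,c,r,.003).round(4))
print(p["position"],p["K"])
E
```

```text
clock: 2.93
tool_pos: [0.3026, -0.4238, 0.2314]
clock: 3.35
tool_pos: [0.3764, -0.238, 0.2317]
clock: 3.77
tool_pos: [0.4267, -0.0428, 0.2318]
clock: 4.18
tool_pos: [0.4409, 0.1079, 0.2324]
t 4.18 tcp [0.4409 0.1079 0.2324] head 68.66 tool d [ 0.0848 -0.0427  0.0327] tilt [ 0.0025  0.0039 -1.    ] ('rz', np.float64(-0.013)) F [ 0.11  0.08 -0.12]
wedge 0.86 (38, 80) [0.1621 0.334  0.003 ]
wedge 0.8 (287, 95) [0.4332 0.2102 0.003 ]
wedge_nose 0.87 (292, 174) [0.4001 0.1187 0.003 ]
wedge_nose 0.83 (277, 52) [0.4407 0.2579 0.003 ]
wedge_nose 0.59 (118, 106) [0.2355 0.2749 0.003 ]
[0.46896914 0.1802795  0.37520818] [[288.85803857   0.         324.04296662]
 [  0.         288.85803857 199.75939942]
 [  0.           0.           1.        ]]
```

View pics/w1.png

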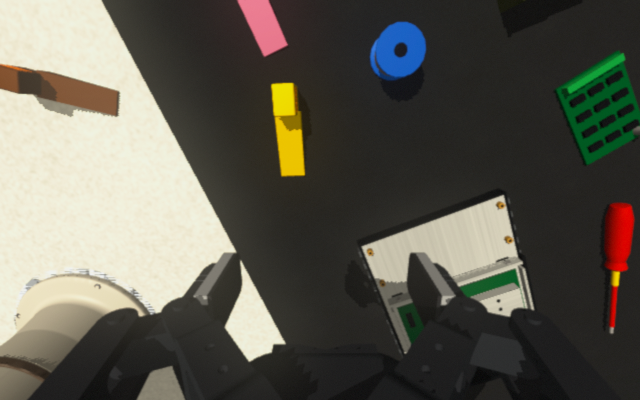

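The wrist view shows the yellow wedge: block top from (272,84) to (298,116), nose end from (281,176) to (305,176). The sill's front edge runs from (359,241) to (505,192).

```bash
python3 - <<'E'
from h import *
p=viewer.camera("wrist"); f=p["frame"]
hsv=cv2.cvtColor(f,cv2.COLOR_RGB2HSV); m=cv2.inRange(hsv,(20,120,70),(35,255,255)); m[:, :250]=0;m[:,330:]=0;m[200:]=0
for v in [80,83,84,86,90,100,110,114,116,118,125,140,160,170,174,175,176,177,178]:
    u=np.where(m[v])[0]; print(v,(u.min(),u.max(),f[v,(u.min()+u.max())//2].tolist()) if len(u) else None)
P=lambda u,v,z:onz(p,u,v,z)[:2].round(4)
print("block c",P(285.5,99.5,.047),"nose c",P(293,176.3,.006))
print("blk corners",P(272,83.5,.047),P(296.5,83.5,.047),P(298,115.5,.047),P(274,115.5,.047))
A,B=P(505,192,.023),P(359,241,.023);print("sill",A,B,np.linalg.norm(A-B))
# predicted outline from hypothesis
for o,h in [((.433,.207),-110.6),((.433,.207),-109)]:
    Rz=R.from_euler('z',h,degrees=True)
    L=np.array([[-17,12,44],[-17,-12,44],[17,-12,44],[17,12,44],[92,15,3],[92,-15,3]])/1000
    print(h,proj(p,Rz.apply(L)+[o[0],o[1],.003]).round(1).tolist())
E
```

```text
80 (np.int64(267), np.int64(293), [239, 224, 0])
83 (np.int64(267), np.int64(294), [239, 224, 0])
84 (np.int64(267), np.int64(294), [239, 224, 0])
86 (np.int64(267), np.int64(294), [238, 223, 0])
90 (np.int64(268), np.int64(294), [239, 222, 0])
100 (np.int64(269), np.int64(295), [239, 219, 0])
110 (np.int64(271), np.int64(298), [142, 112, 0])
114 (np.int64(271), np.int64(298), [142, 114, 0])
116 (np.int64(271), np.int64(298), [142, 113, 0])
118 (np.int64(272), np.int64(298), [142, 111, 0])
125 (np.int64(272), np.int64(299), [235, 195, 0])
140 (np.int64(274), np.int64(300), [236, 196, 0])
160 (np.int64(277), np.int64(302), [236, 196, 0])
170 (np.int64(278), np.int64(301), [121, 97, 12])
174 None
175 None
176 None
177 None
178 None
block c [0.4343 0.1952] nose c [0.4004 0.1079]
blk corners [0.4276 0.215 ] [0.4515 0.2055] [0.4402 0.1752] [0.416  0.1848]
sill [ 0.6446 -0.0069] [ 0.4501 -0.0029] 0.19454112675730031
-110.6 [[290.3, 71.3], [267.2, 71.8], [269.7, 106.2], [292.0, 105.7], [300.8, 166.9], [277.6, 167.3]]
-109 [[289.8, 71.0], [266.8, 72.2], [270.2, 106.5], [292.4, 105.4], [302.8, 166.5], [279.6, 167.6]]
```

```bash
cat >> h.py <<'E'
from scipy.optimize import minimize
from itertools import product
def fitwedge(p,x0,zb,box):
    f=cv2.GaussianBlur(p["frame"],(3,3),0); hsv=cv2.cvtColor(f,cv2.COLOR_RGB2HSV); m=cv2.inRange(hsv,(5,120,60),(38,255,255))
    k=np.zeros_like(m); a,b,c,d=box; k[b:d,a:c]=m[b:d,a:c]; S=4
    k=cv2.resize(k,None,fx=S,fy=S,interpolation=cv2.INTER_LINEAR)>127
    blk=np.array(list(product([-17,17],[-12,12],[0,44])))/1000
    rmp=np.array([[17,s,z] for s in(-15,15) for z in(0,18)]+[[92,s,z] for s in(-15,15) for z in(0,3)])/1000
    def cost(x):
        Rz=R.from_euler('z',x[2]*10,degrees=True); im=np.zeros(k.shape,np.uint8)
        for L in(blk,rmp):
            q_=(proj(p,Rz.apply(L)+[x[0],x[1],zb])+.5)*S-.5
            cv2.fillConvexPoly(im,cv2.convexHull(np.round(q_*16).astype(np.int32)),1,shift=4)
        im=im>0; return 1-(im&k).sum()/(im|k).sum()
    r=minimize(cost,x0,method="Nelder-Mead",options=dict(initial_simplex=np.array(x0)+np.array([[0,0,0],[.01,0,0],[0,.01,0],[0,0,.5]])))
    return r.x*[1,1,10],r.fun
E
python3 - <<'E'
from h import *
togo([.432,.2025,.2],69.4)
p=viewer.camera("wrist"); print(fitwedge(p,[.433,.2,-11],.003,(255,40,330,200)))
print(fitwedge(p,[.433,.2,-11],.003,(255,62,330,200)))
p=viewer.camera("top"); print(fitwedge(p,[.433,.2,-11],.003,(240,205,290,240)))
E
```

```text
t 4.38 tcp [0.441  0.0994 0.2312] head 68.19 tool d [ 0.0924 -0.0466  0.0311] tilt [-2.e-04 -7.e-04 -1.e+00] ('rz', np.float64(-0.0211)) F [-0.3   0.22 -0.27]
(array([   0.43091049,    0.2053582 , -109.39652919]), np.float64(0.1001947728405127))
(array([   0.43091049,    0.2053582 , -109.39652919]), np.float64(0.1001947728405127))
(array([   0.45329323,    0.23717287, -125.81100985]), np.float64(0.5403292181069959))
```

Converted, 0.035 m / 0.3 = 0.1167, 0.024 m / 0.3 = 0.08, -0.042 rad / 2.0944 = -0.0201.

```bash

echo '[{"sx":0.1167,"sy":-0.06,"jaw":0.085},{"sx":0.1167,"sy":-0.06,"jaw":0.085},{"sx":0.08,"sy":-0.04,"sz":0.0667,"jaw":0.085},{"az":-0.0201,"sz":0.1167,"jaw":0.085},{"sz":0.1167,"jaw":0.085}]' > path.dat && python3 -m pendant path.dat | head -2
echo '[{"sz":0.1,"jaw":0.085},{"jaw":0.085},{"jaw":0.085}]' > path.dat && python3 -m pendant path.dat | head -2
python3 - <<'E'
from h import *
p=viewer.camera("wrist"); save(p,"w2.png")
togo([.4315,.2045,.012],70.6)
for l in ["wedge","wedge_nose"]:
    for d in viewer.tip_of(p,l)[:3]:
        r,c=d["centre"]; print(l,d["score"],(round(c),round(r)),onz(p,c,r,.003).round(4))
print(fitwedge(p,[.4315,.2045,-11],.003,(200,100,450,400)))
E
```

```text
clock: 4.9
tool_pos: [0.4324, 0.2066, 0.1413]
clock: 5.15
tool_pos: [0.4302, 0.2041, 0.1105]
t 5.2 tcp [0.4316 0.205  0.112 ] head 70.65 tool d [-0.0005  0.0001  0.1   ] tilt [-2.e-04  2.e-04 -1.e+00] ('rz', np.float64(0.0009)) F [ 0.77 -0.74 -0.28]
wedge 0.67 (325, 193) [0.4323 0.208  0.003 ]
wedge 0.63 (270, 16) [0.4387 0.3527 0.003 ]
wedge_nose 0.98 (315, 136) [0.4405 0.2586 0.003 ]
wedge_nose 0.97 (92, 192) [0.2337 0.2782 0.003 ]
wedge_nose 0.67 (325, 284) [0.4006 0.1178 0.003 ]
(array([   0.43127091,    0.20481769, -109.20836147]), np.float64(0.0871200968364576))
```

View pics/w2.png

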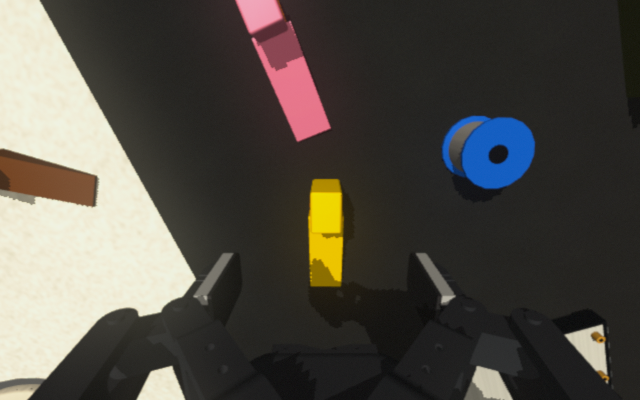

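The wedge is centred between the fingers at (326,235) and lined up with the tool. I'll descend and grip.

Converted, 0.035 m / 0.3 = 0.1167, 0.02 m / 0.3 = 0.0667.

```bash

echo '[{"sz":0.1167,"jaw":0.085},{"sz":0.1167,"jaw":0.085},{"sz":0.0667,"jaw":0.085},{"sz":0.0333,"jaw":0.085},{"jaw":0.085}]' > path.dat && python3 -m pendant path.dat
echo '[{"jaw":0.02},{"jaw":0.02},{"jaw":0.02},{"jaw":0.02},{"jaw":0.02}]' > path.dat && python3 -m pendant path.dat 50
echo '[{"jaw":0.02},{"jaw":0.02},{"jaw":0.02},{"jaw":0.02}]' > path.dat && python3 -m pendant path.dat
```

```text
clock: 5.72
tool_pos: [0.4313, 0.205, 0.0111]
tcp_rot: [0.0, 0.816, 0.579, -0.0]
force: [0.3, -0.7, 0.5]
gripper_width: 0.0854
grip_force: 0.0
clock: 6.13
tool_pos: [0.4318, 0.2056, 0.0122]
tcp_rot: [0.0, 0.815, 0.579, 0.001]
force: [0.1, -0.6, 0.6]
gripper_width: 0.0249
grip_force: 0.0
clock: 6.47
tool_pos: [0.4319, 0.2056, 0.0122]
tcp_rot: [0.001, 0.815, 0.579, 0.001]
force: [-0.3, -1.7, 8.4]
gripper_width: 0.0236
grip_force: 49.0
```

Converted, -0.04 m / 0.3 = -0.1333, -0.03 m / 0.3 = -0.1, -0.115 rad / 2.0944 = -0.0549.

```bash

echo '[{"sz":-0.1,"jaw":0.02},{"sz":-0.1333,"jaw":0.02},{"sz":-0.1,"jaw":0.02},{"az":-0.0549,"jaw":0.02},{"az":-0.0549,"jaw":0.02}]' > path.dat && python3 -m pendant path.dat
echo '[{"az":-0.0549,"jaw":0.02},{"jaw":0.02}]' > path.dat && python3 -m pendant path.dat|tail -2
python3 - <<'E'
from h import *
togo([.547,.08,.11],90.7)
E
```

```text
clock: 6.88
tool_pos: [0.4327, 0.2058, 0.1136]
tcp_rot: [0.002, 0.742, 0.67, 0.002]
force: [-0.1, -0.7, -1.3]
gripper_width: 0.0236
grip_force: 49.5
gripper_width: 0.0236
grip_force: 49.5
t 7.05 tcp [0.4311 0.2051 0.1115] head 90.73 tool d [-0.1266  0.1143  0.0015] tilt [ 2.e-04 -0.e+00 -1.e+00] ('rz', np.float64(0.0005)) F [-0.04 -1.04 -1.19]
```

Converted, -0.028 m / 0.3 = -0.0933, -0.026 m / 0.3 = -0.0867.

```bash

echo '[{"sx":-0.0933,"sy":0.0933,"jaw":0.02},{"sx":-0.0933,"sy":0.0933,"jaw":0.02},{"sx":-0.0933,"sy":0.0933,"jaw":0.02},{"sx":-0.0867,"sy":0.0867,"jaw":0.02},{"sx":-0.05,"sy":0.0133,"jaw":0.02}]' > path.dat && python3 -m pendant path.dat|head -1
echo '[{"jaw":0.02},{"jaw":0.02},{"jaw":0.02}]' > path.dat && python3 -m pendant path.dat|tail -2
python3 - <<'E'
from h import *
togo([.547,.03,.11],90.7)
for n in ["wrist","top"]:
    p=viewer.camera(n); save(p,n+"3.png")
    z=.003+.1 if n=="wrist" else .1
    for l,z in [("wedge_nose",.1),("front_edge_seat",.023),("deck_edge",.03)]:
        for d in viewer.tip_of(p,l)[:3]:
            r,c=d["centre"]; print(n,l,d["score"],(round(c),round(r)),onz(p,c,r,z).round(4))
E
```

```text
clock: 7.47
gripper_width: 0.0235
grip_force: 49.5
t 7.72 tcp [0.5453 0.0825 0.1112] head 90.48 tool d [-0.0525  0.0013  0.0011] tilt [-8.e-04  8.e-04 -1.e+00] ('rz', np.float64(-0.0039)) F [-0.67  0.46 -1.13]
top wedge_nose 0.81 (228, 276) [0.2359 0.2591 0.1   ]
top wedge_nose 0.64 (240, 213) [0.4348 0.2338 0.1   ]
top wedge_nose 0.57 (180, 244) [0.3345 0.4151 0.1   ]
top front_edge_seat 0.94 (340, 187) [ 0.5425 -0.0892  0.023 ]
top front_edge_seat 0.71 (365, 126) [ 0.7602 -0.1752  0.023 ]
top deck_edge 0.78 (341, 180) [ 0.5622 -0.0926  0.03  ]
```

View pics/wrist3.png

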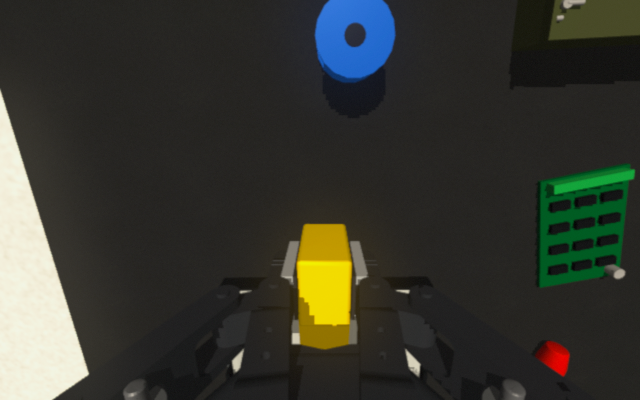

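The wedge is held between the pads at (325,290) and the chassis is hidden behind the gripper from here. I'll advance above the sill and lower until it touches.

Converted, -0.03 m / 0.3 = -0.1, -0.022 m / 0.3 = -0.0733.

```bash

echo '[{"sx":-0.1,"sy":0.0033,"jaw":0.02},{"sx":-0.0733,"sz":0.0333,"jaw":0.02},{"sz":0.1,"jaw":0.02},{"sz":0.0667,"jaw":0.02},{"sz":0.0333,"jaw":0.02}]' > path.dat && python3 -m pendant path.dat|head -1
echo '[{"sz":0.01,"jaw":0.02},{"jaw":0.02},{"jaw":0.02}]' > path.dat && python3 -m pendant path.dat
python3 - <<'E'
from h import *
togo([.547,.03,.033],90.7)
p=viewer.camera("side"); save(p,"side4.png")
for l,z in [("wedge_nose",.028),("front_edge_seat",.023),("deck_edge",.03)]:
    for d in viewer.tip_of(p,l)[:5]:
        r,c=d["centre"]; print(l,d["score"],(round(c),round(r)),onz(p,c,r,z).round(4))
cv2.imwrite("pics/side4c.png",cv2.resize(p["frame"][100:230,240:410],None,fx=4.5,fy=4.5,interpolation=cv2.INTER_CUBIC)[:,:,::-1])
E
```

```text
clock: 8.53
clock: 8.78
tool_pos: [0.5484, 0.0304, 0.0392]
tcp_rot: [0.0, 0.704, 0.711, 0.001]
force: [-0.3, -1.0, -1.1]
gripper_width: 0.0237
grip_force: 49.5
t 8.78 tcp [0.5484 0.0304 0.0392] head 90.58 tool d [-0.0004 -0.0014  0.0062] tilt [ 1.3e-03  6.0e-04 -1.0e+00] ('rz', np.float64(-0.0022)) F [-0.26 -0.97 -1.13]
wedge_nose 0.92 (114, 240) [0.707  0.4963 0.028 ]
wedge_nose 0.85 (302, 307) [0.2103 0.2898 0.028 ]
wedge_nose 0.77 (310, 173) [ 0.5665 -0.0701  0.028 ]
wedge_nose 0.72 (248, 257) [0.4162 0.2842 0.028 ]
wedge_nose 0.63 (198, 318) [0.3468 0.4697 0.028 ]
front_edge_seat 0.6 (317, 176) [ 0.5461 -0.0824  0.023 ]
deck_edge 0.84 (318, 170) [ 0.5558 -0.0975  0.03  ]
```

View pics/side4c.png

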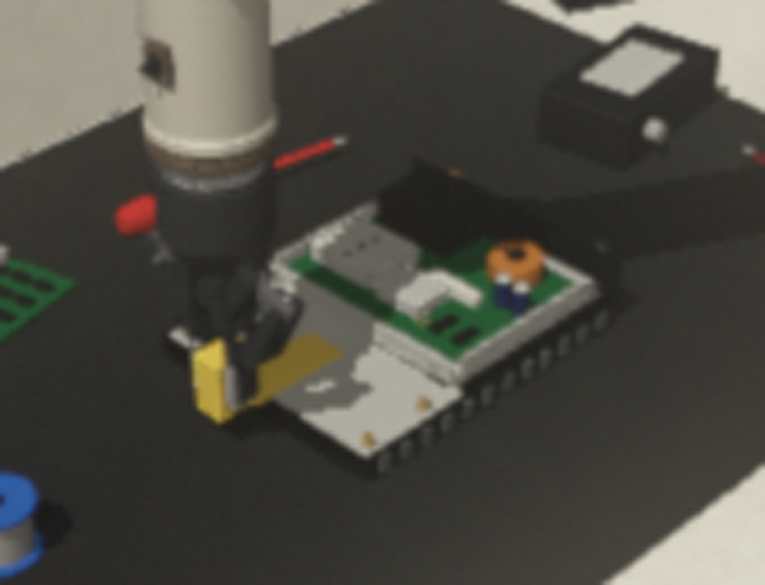

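The side view shows the gripped wedge over the sill, with its nose at crop (338,350) and clear of the deck's front edge, pointing at its middle. I'll lower it to contact.

Converted, 0.003 m / 0.3 = 0.01, 0.001 m / 0.3 = 0.0033.

```bash

echo '[{"sz":0.01,"jaw":0.02},{"sz":0.0033,"jaw":0.02},{"sz":0.0033,"jaw":0.02},{"jaw":0.02}]' > path.dat && python3 -m pendant path.dat|sed -n 2,4p
for i in 1; do echo '[{"sz":0.0033,"jaw":0.02},{"jaw":0.02}]' > path.dat && python3 -m pendant path.dat|sed -n 2,4p; done
echo '[{"sz":0.0033,"jaw":0.02},{"jaw":0.02}]' > path.dat && python3 -m pendant path.dat|sed -n 2,4p
```

```text
tool_pos: [0.5475, 0.0294, 0.0331]
tcp_rot: [-0.0, 0.704, 0.71, -0.0]
force: [0.7, 0.2, -1.5]
tool_pos: [0.5477, 0.0294, 0.0323]
tcp_rot: [0.0, 0.704, 0.71, 0.0]
force: [0.3, 0.0, -0.1]
tool_pos: [0.5478, 0.0296, 0.0321]
tcp_rot: [0.0, 0.704, 0.71, -0.0]
force: [-2.8, -0.4, 8.0]
```

Converted, -0.008 m / 0.3 = -0.0267, -0.006 m / 0.3 = -0.02.

```bash

echo '[{"sx":-0.0267,"jaw":0.02},{"sx":-0.0267,"jaw":0.02},{"sx":-0.0267,"jaw":0.02},{"sx":-0.02,"jaw":0.02},{"jaw":0.02}]' > path.dat && python3 -m pendant path.dat|sed -n 2,4p
echo '[{"sx":-0.01,"jaw":0.02},{"sx":-0.01,"jaw":0.02},{"jaw":0.02}]' > path.dat && python3 -m pendant path.dat|sed -n 2,4p
echo '[{"sx":-0.01,"jaw":0.02},{"sx":-0.01,"jaw":0.02},{"jaw":0.02}]' > path.dat && python3 -m pendant path.dat|sed -n 2,4p
```

```text
tool_pos: [0.5494, -0.0011, 0.0323]
tcp_rot: [0.001, 0.704, 0.71, 0.001]
force: [-0.1, 0.9, 6.7]
tool_pos: [0.5494, -0.006, 0.0323]
tcp_rot: [0.0, 0.704, 0.71, 0.001]
force: [1.0, 2.1, 7.0]
tool_pos: [0.5494, -0.0119, 0.0323]
tcp_rot: [0.0, 0.704, 0.71, 0.001]
force: [0.6, 3.2, 6.1]
```

Converted, -0.002 m / 0.3 = -0.0067.

```bash

echo '[{"sx":-0.0067,"jaw":0.02},{"sx":-0.0067,"jaw":0.02},{"jaw":0.02}]' > path.dat && python3 -m pendant path.dat|sed -n 2,4p
echo '[{"sx":-0.0067,"jaw":0.02},{"jaw":0.02}]' > path.dat && python3 -m pendant path.dat|sed -n '2p;4p'
echo '[{"sx":-0.0067,"jaw":0.02},{"jaw":0.02}]' > path.dat && python3 -m pendant path.dat|sed -n '2p;4p'
echo '[{"sx":-0.0067,"jaw":0.02},{"jaw":0.02}]' > path.dat && python3 -m pendant path.dat|sed -n '2p;4p'
```

```text
tool_pos: [0.5494, -0.0156, 0.0323]
tcp_rot: [0.0, 0.704, 0.71, 0.002]
force: [0.6, 2.8, 5.4]
tool_pos: [0.5494, -0.0166, 0.0323]
force: [-0.1, 5.4, 5.8]
tool_pos: [0.5494, -0.0182, 0.0323]
force: [0.2, 6.3, 4.4]
tool_pos: [0.5495, -0.02, 0.0323]
force: [0.5, 5.5, 6.1]
```

Converted, -0.002 m / 0.3 = -0.0067.

```bash

echo '[{"sx":-0.0067,"jaw":0.02},{"jaw":0.02}]' > path.dat && python3 -m pendant path.dat|sed -n '2p;4p'
echo '[{"sx":-0.0067,"jaw":0.02},{"jaw":0.02}]' > path.dat && python3 -m pendant path.dat|sed -n '2p;4p'
echo '[{"sx":-0.0067,"jaw":0.02},{"jaw":0.02}]' > path.dat && python3 -m pendant path.dat|sed -n '2,4p'
python3 - <<'E'
from h import *
p=viewer.camera("side")
cv2.imwrite("pics/side5c.png",cv2.resize(p["frame"][120:210,270:390],None,fx=6,fy=6,interpolation=cv2.INTER_CUBIC)[:,:,::-1])
E
```

```text
tool_pos: [0.5495, -0.022, 0.0323]
force: [0.3, 7.1, 5.8]
tool_pos: [0.5495, -0.024, 0.0323]
force: [0.4, 6.4, 5.6]
tool_pos: [0.5495, -0.026, 0.0323]
tcp_rot: [-0.0, 0.703, 0.711, 0.002]
force: [1.1, 6.3, 5.4]
```

View pics/side5c.png

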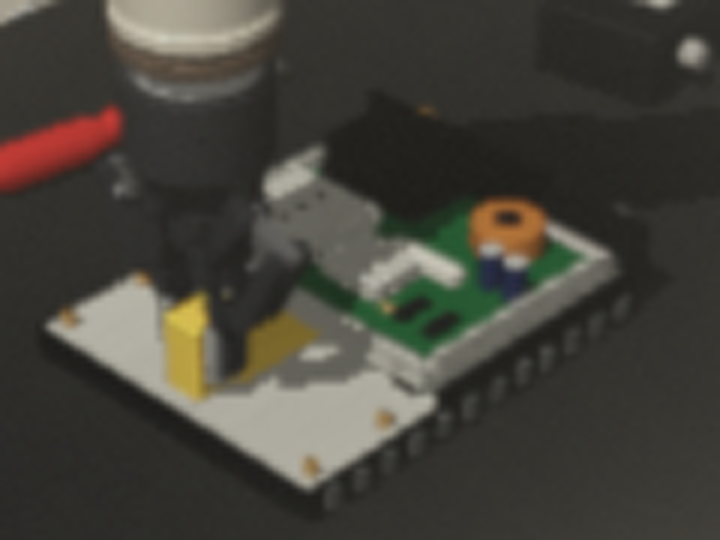

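The wedge is flat on the sill at crop (190,340) and its nose is hidden under the deck edge at (320,330). The force stepped up at y ≈ -0.016, which means deck contact. I'll push on to y ≈ -0.032 and check the lift by optical flow.

Converted, -0.002 m / 0.3 = -0.0067.

```bash

echo '[{"sx":-0.0067,"jaw":0.02},{"jaw":0.02}]' > path.dat && python3 -m pendant path.dat|sed -n '2p;4p'
echo '[{"sx":-0.0067,"jaw":0.02},{"jaw":0.02}]' > path.dat && python3 -m pendant path.dat|sed -n '2p;4p'
echo '[{"sx":-0.0067,"jaw":0.02},{"jaw":0.02},{"jaw":0.02}]' > path.dat && python3 -m pendant path.dat|sed -n '2,6p'
python3 - <<'E'
from h import *
g0=cv2.imread("pics/side4.png",0)
ps=[viewer.camera("side") for _ in range(2)]
g1=np.mean([cv2.cvtColor(p["frame"],cv2.COLOR_RGB2GRAY) for p in ps],0).astype(np.uint8)
p=ps[0]
# wedge at sill frame: chassis origin ~ seat+35mm along -y ; expected px shift of front deck corner for 3 mm lift
for d in (.001,.003): print("expected",d,proj(p,[.465,-.092,.035+d])-proj(p,[.465,-.092,.035]),proj(p,[.465,-.092,.035]))
m=np.zeros_like(g0); m[150:190,328:375]=255
pts=cv2.goodFeaturesToTrack(g0,40,.03,3,mask=m)
q1,st,e=cv2.calcOpticalFlowPyrLK(g0,g1,pts,None,winSize=(7,7),maxLevel=1)
for a,b,s,er in zip(pts[:,0],q1[:,0],st[:,0],e[:,0]): print(a,(b-a).round(2),er.round(1))
E
```

```text
tool_pos: [0.5495, -0.028, 0.0323]
force: [0.3, 6.6, 5.2]
tool_pos: [0.5496, -0.03, 0.0323]
force: [0.0, 7.3, 5.7]
tool_pos: [0.5496, -0.032, 0.0323]
tcp_rot: [-0.0, 0.703, 0.711, 0.002]
force: [0.2, 5.9, 5.8]
gripper_width: 0.0234
grip_force: 50.5
expected 0.001 [ 0.00788434 -0.26711532] [338.1360787  182.30271526]
expected 0.003 [ 0.0236752  -0.80209724] [338.1360787  182.30271526]
[341. 187.] [ 0.17 -0.13] 4.7
[356. 163.] [ 0.09 -0.47] 5.2
[353. 163.] [-0.05 -0.51] 5.6
[345. 165.] [ 0.14 -0.46] 3.3
[370. 162.] [ 0.03 -0.01] 0.9
[357. 155.] [-0.25 -0.38] 7.6
[365. 163.] [0.01 0.  ] 2.4
[360. 159.] [0.11 0.04] 3.1
[342. 181.] [ 0.36 -0.77] 6.2
[333. 158.] [1.15 0.75] 11.9
[328. 165.] [2.57 0.42] 9.1
[350. 156.] [-0.12 -1.03] 7.6
[333. 189.] [0.   0.02] 0.5
[328. 168.] [2.39 0.45] 9.8
[332. 169.] [ 0.41 -1.1 ] 10.6
[351. 159.] [-0.07 -0.66] 4.4
[339. 165.] [ 0.07 -0.45] 5.2
[349. 164.] [ 0.13 -0.49] 4.0
[336. 173.] [ 0.14 -0.59] 2.9
[338. 160.] [1.63 0.23] 6.7
[372. 165.] [ 0.04 -0.02] 0.8
[361. 178.] [-0.03  0.04] 0.7
[332. 155.] [ 0.59 -0.2 ] 2.1
[335. 182.] [ 0.34 -0.05] 6.7
[346. 173.] [-0.3  -0.47] 3.0
[357. 180.] [-0.01 -0.01] 0.7
[341. 171.] [-0.18 -0.47] 2.1
[348. 186.] [-0. -0.] 0.7
[346. 161.] [-0.65 -1.06] 6.1
[363. 166.] [-1.5   0.92] 4.5
[353. 183.] [-0.02  0.  ] 0.7
[345. 189.] [ 0.18 -0.12] 2.0
[353. 170.] [ 0.29 -0.61] 3.8
[365. 175.] [-0.01  0.01] 0.6
[374. 169.] [ 0.01 -0.01] 0.7
[369. 173.] [ 0.04 -0.07] 0.7
[336. 168.] [-0.42 -0.34] 5.3
[373. 154.] [0.19 0.2 ] 1.7
```

```bash
python3 -c "
from cell import manip
print(manip.close_job())"
```

```text
the job is handed in; nothing more can be done
None
```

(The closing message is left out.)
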